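Couple the sample lamp to its ball stand

TASK

Mount the cordless sample lamp on its stand: raise the coupler lever on the lamp head fully, then lower the head gently over the stand's ball until it sits flush on the pedestal with its lamp centred over the round white tile. Then press the lever fully down again to lock it and let go, without disturbing the glassware and the vial rack around.

Things in the scene. Friction and masses are not known exactly. Their poses are not given: they have to be found in the camera images.
- stand: Fixed stand at a yaw within 0.4 rad of the world axes. Grey base plate 200 x 110 x 12 mm (x from -140 to +60); origin on the bench under the ball, +x runs from the tile to the ball and beyond, z up. Under the ball an aluminium pedestal (x from -45 to +35, 54 mm across) with its flat top 50 mm above the bench.
- ball (a point): Centre of the steel ball (28 mm across) on the stand, with a flat underside, 24 mm above the pedestal's top, 74 mm above the bench, on a thin neck of 11 mm diameter. Axes as the stand's.
- tile (a point): Centre of the top of the round white viewing tile (60 mm across), 85 mm from the ball along the stand's -x, 18 mm above the bench.
- head: Loose lamp head, 0.6 to 0.9 kg, upright on the bench. Origin on its underside at the cavity's centre, x to the lever, z up. White coupler housing, x -40 to +30, 40 mm across y, 58 mm high; square cavity 32 x 32 mm, 40 mm deep in its underside takes the ball. Flat grey lamp 54 x 54 x 14 mm held out at x -60 to -114, z 43 to 57. Seated, the underside rests flat on the pedestal.
- head_axis (a point): Point in the housing on the cavity's axis, 38 mm above the underside: a good height to grip the housing across its 40 mm width (fingers closing along y), from above. Axes as the head's. Seated, it is 14 mm above the ball's centre.
- lamp_eye (a point): Middle of the lamp's lower face, 85 mm from the cavity axis along the head's -x, 41 mm above the underside. To come over the tile when mounted.
- lever_tip (a point): Centre of the grip at the lever's end: a free-turning roller 18 mm across, 16 mm long, along the head's y (pinched by its end faces it swivels in the grasp); the lever bar is 12 mm wide. Lever down, it lies at x = 102, y = 0, z = 50 mm of the head's frame. The lever turns about a pin along y at x = 8, z = 46 mm of the head; the grip lies 94 mm out and 4 mm up from it.
- lever (a joint): Lever angle, rad: 0 fully down (locked: a steel toe reaches in under the ball's flat underside), 0.6 fully up (toe clear; over 0.35 lets the ball in). Growing values raise the grip, which swings up and towards the housing. Starts down or nearly so (up to 0.08), moves with about 0.7 N at the grip and stays where it is left.
- rack: Bystander: orange rack of capped vials, 90 x 170 x 59 mm, loose; origin under its centre.
- vial: Bystander: single capped vial standing loose, 26 mm across, 60 mm high; origin under its centre.
- flask: Bystander: conical flask, 80 mm across, 113 mm high; origin under its centre.
- reagent: Bystander: amber bottle, 60 mm across, 130 mm high; origin under its centre.
Mind the look-alikes: they are no part of the job. Of the things that look like the stand, the largest one is meant.

How it is judged (in metres and radians):
On the way, in this order (a step that is already met when the one before it is completed fails the run):
1. the lever is raised (over 0.45 rad) while the head is still off the ball (value of joint lever above 0.45 rad and distance between head_axis and ball above 0.06 m), for 0.2 s.
2. the head sits on the pedestal over the ball, lamp over the tile, with the lever still raised (over 0.35 rad) (z of head_axis in the frame of ball between 0.01 and 0.017 m and horizontal distance between head_axis and ball below 0.005 m and angle between head_axis's own z axis and vertical below 0.06 rad and horizontal distance between lamp_eye and tile below 0.018 m and value of joint lever above 0.35 rad), for 0.2 s.
At the end, for the whole second after the job is handed in: The head is seated on the ball: its axis point 10 to 17 mm above the ball's centre (14 when flush) and within 5 mm of it sideways, tilted under 0.06 rad; the lamp's middle is within 18 mm of the tile's centre seen from above; the lever is below 0.1 rad (z of head_axis in the frame of ball between 0.01 and 0.017 m and horizontal distance between head_axis and ball below 0.005 m and angle between head_axis's own z axis and vertical below 0.06 rad and horizontal distance between lamp_eye and tile below 0.018 m and value of joint lever below 0.1 rad); the robot touches nothing.
It fails at once if the lamp head strikes the stand hard (over 120 N) instead of being lowered onto it (contact force between head and stand above 120 N).
It fails at once if the vial rack is pushed over 20 mm or knocked over (distance of rack from where it was at the start of the episode above 0.02 m or angle between rack's own z axis and vertical above 0.3 rad).
It fails at once if the loose vial is pushed over 20 mm or knocked over (distance of vial from where it was at the start of the episode above 0.02 m or angle between vial's own z axis and vertical above 0.3 rad).
It fails at once if the flask is pushed over 20 mm or knocked over (distance of flask from where it was at the start of the episode above 0.02 m or angle between flask's own z axis and vertical above 0.3 rad).
It fails at once if the reagent bottle is pushed over 20 mm or knocked over (distance of reagent from where it was at the start of the episode above 0.02 m or angle between reagent's own z axis and vertical above 0.3 rad).
It also fails if it takes over 64 s, if anything falls off the work surface, if the arm or the gripper's body presses on something with over 40 N, if the wrist force passes 120 N, or if a joint passes its speed limit or range.

ROBOT

A 6-joint arm with a two-finger parallel gripper is mounted at the origin on the work surface. World frame = base frame: x ahead of the robot, y to its left, z up, the work surface at z = 0. Lengths are in mm, angles in degrees, forces in N, time in s.
With the tool pointing down it reaches from about 350 to 975 mm from the base axis. Payload 7.1 kg.
Tool frame: the origin (TCP) lies midway between the tips of the shut fingers; the grasp point (between the pads) lies 19 mm behind it; z points along the fingers, y is the line along which they close (so a half turn about z gives the same grasp; the last joint's range is limited). The gripper opens to 88 mm and grips with 3 to 60 N. Pads are 20 mm wide; open, the fingers measure 115 mm over their backs; the gripper's body (75 mm by 178 mm) begins 61 mm behind the grasp point.
Start: joints at [-74.943, 24.242, 93.386, -0, 62.372, -1.089], TCP at [173.821, -600.326, 222.675] pointing down, gripper open.
Joint ranges: [-172.04, 172.04], [-51.8, 120.97], [4.93, 147.93], [-75.15, 255.16], [6.16, 154.13], [-145.62, 145.62]. Speed limits (degrees/s): [136.94, 136.94, 172.46, 180, 180, 180].

INTERFACE

Orientations are given as a 3x3 rotation matrix whose columns are the frame's x, y, z axes.
In Python, from rig import bot gives the robot as it stands.
- The arm moves only by the tool drive_tool, never from a script. Its argument "increments" is text: rows parted by semicolons, each of 7 numbers parted by spaces: the opening in per cent of the stroke, from 0 (shut) to 100 (fully open), then the shift along the tool's x, y, z in mm, then the turn, a rotation vector about the tool's x, y, z in degrees. In form: fingers dx dy dz ax ay az; .... A call has 1 to 12 rows; each row is the pose to reach, as a shift and turn from the pose commanded when the call began, along the tool's axes at that moment; what a row does not reach only later rows make up. A row lasts 1/12 s, in which the tool goes at most 41.7 mm and 7.16 degrees, less where a joint would pass 70% of its speed; a pose out of reach is approached as far as the arm can. A call with a gripper value outside its range is refused whole. The fingers move at their own pace and stop on an object; "squeeze" is the grip in N (left out, the last holds). Time passes only in rows, so rows that repeat a pose let the fingers close. It gives the time, the measured TCP pose, the force, the opening and the grip force at its end, in the units of the state.
- bot.get_state(): the state, without advancing time (a new reading comes with each control period).
- bot.capture(name): name is "side" or "top"; returns a dict with "color" (480x640x3 uint8, blue, green, red), "K" (3x3 intrinsics, pixels), "dist" ([k1, k2, p1, p2, k3] as OpenCV has them; the pictures are not rectified), "world_from_camera" (4x4, takes a point from camera to world coordinates). Camera axes: x right, y up, looking along -z (the intrinsics and any distortion apply to the point x, -y, -z); pixel columns grow to the right and rows downward; lengths in mm; the calibration is good to about 2 mm. A picture is of the moment at which its call begins. There is no depth.
- bot.finish_job(): hands the job in; it is judged then, once.
The state is a dict: "time_s": time; "joint_pos": joint angles; "qd": joint speeds; "effort": joint torques, N m; "tool_pos": TCP position; "ee_rot": TCP orientation; "force": force on the tool from outside, world axes, zero at the start; "wrist_torque": the same for the moment, N m; "finger_gap": opening from 0.0 (shut) to 1.0 (fully open); "grip_force": force on a finger pad.
Only numpy, scipy, OpenCV 4.12 (cv2) and the standard library are available. Lean on these libraries where they do the work, as an engineer would, in place of code of your own. Each camera call takes 0.05 s, during which the arm holds its last target. There are 200 camera calls.

## Working session

There is one attempt and no reset: what is moved stays moved. The work goes in short steps, Python scripts to look and compute and a tool call to move; the robot and the scene stay as the last step left them, time stands still between calls to the robot, and variables do not carry over. Pictures are saved under pics/ and viewed, at most 10 in all, crops included, and the job is handed in when it is done.

Besides the shell and the picture viewer there is one more tool, called as name(argument=value, ...) on one line, values as JSON. drive_tool: Moves the arm, as the interface text tells. Its arguments: {"type":"object","properties":{"increments":{"type":"string"},"squeeze":{"type":"number"}},"required":["increments"]}

```bash
ls; mkdir -p pics; python3 - <<'E'
from rig import bot
import cv2, numpy as np
for n in("top","side"):
    c=bot.capture(n); cv2.imwrite(f"pics/{n}0.png",c["color"]); print(n,c["K"],c["dist"],c["world_from_camera"])
print(bot.get_state())
E
```

```text
pics
top [[557.40556959   0.         320.13718718]
 [  0.         557.40556959 241.16867536]
 [  0.           0.           1.        ]] [-0.12652533  0.          0.          0.          0.        ] [[ 2.63119368e-02  9.81249068e-01 -1.90939649e-01  3.79884135e+02]
 [-9.99630906e-01  2.71190657e-02  1.61481797e-03  4.06566309e+00]
 [ 6.76264352e-03  1.90826685e-01  9.81600450e-01  1.46016675e+03]
 [ 0.00000000e+00  0.00000000e+00  0.00000000e+00  1.00000000e+00]]
side [[621.36849578   0.         334.2229911 ]
 [  0.         621.36849578 239.8568364 ]
 [  0.           0.           1.        ]] [0.00111182 0.         0.         0.         0.        ] [[-7.28947743e-01  5.17642617e-01 -4.47974674e-01  3.13024965e+01]
 [-6.84339524e-01 -5.67969767e-01  4.57263337e-01  6.13402454e+02]
 [-1.77370810e-02  6.39887853e-01  7.68263582e-01  1.11572283e+03]
 [ 0.00000000e+00  0.00000000e+00  0.00000000e+00  1.00000000e+00]]
{'time_s': 0.1, 'joint_pos': array([-7.49425852e+01,  2.42790349e+01,  9.34271476e+01, -4.48479177e-05,
        6.23735808e+01, -1.08936829e+00]), 'qd': array([-0.10784895, -0.02593796, -0.11534526, -0.03788607, -0.05297327,
        0.10869961]), 'effort': array([-6.02657310e-04, -5.45617747e+01, -2.74326289e+01,  6.44889800e-02,
        1.88649469e-02, -3.74887270e-05]), 'tool_pos': array([ 173.69569529, -599.84653108,  221.98989013]), 'ee_rot': array([[ 9.60552305e-01,  2.78099152e-01, -3.62326719e-04],
       [ 2.78099387e-01, -9.60551365e-01,  1.34415229e-03],
       [ 2.57741867e-05, -1.39189141e-03, -9.99999031e-01]]), 'force': array([ 0.06885049,  0.33888375, -0.70362796]), 'wrist_torque': array([ 0.00482661, -0.02152042, -0.02920497]), 'grip_force': 0.0, 'finger_gap': 1.0026680730115713}
```

View pics/top0.png

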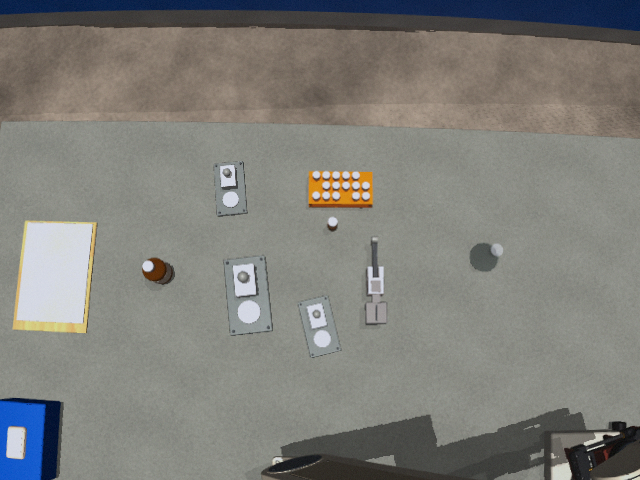

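View pics/side0.png

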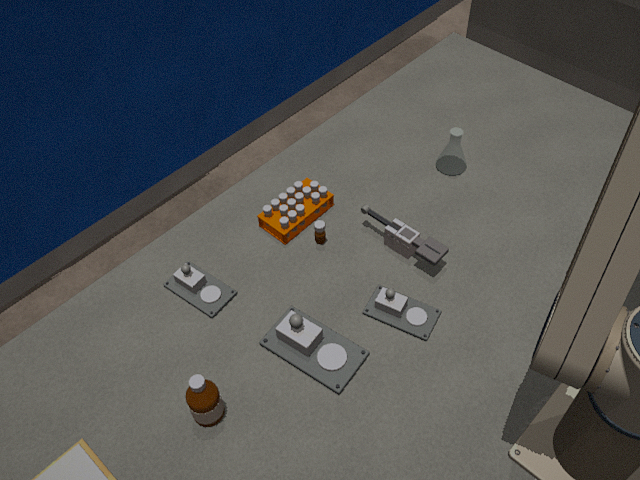

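The top view shows three stand-like things: small at (230,188), large at (247,295), small at (319,326). The one at (247,295) is the largest, so it is the stand; its ball is at about (243,277) and its tile at (249,312). The head is at (376,285) with its lever pointing up the image to (375,240). The vial is at (332,223), the rack at (340,188), the flask at (485,255) and the bottle at (155,270). In the side view the large stand is at (314,347) and the head at (408,240).

```bash
cat > h.py <<'E'
from rig import bot
import cv2, numpy as np
def und(c,p):
    return cv2.undistortPoints(np.array(p,float).reshape(-1,1,2),c["K"],np.array(c["dist"])).reshape(-1,2)
def ray(c,p):
    q=und(c,p); M=np.array(c["world_from_camera"])
    d=np.c_[q[:,0],-q[:,1],-np.ones(len(q))]@M[:3,:3].T
    return M[:3,3],d/np.linalg.norm(d,axis=1)[:,None]
def plane(c,p,z):
    o,d=ray(c,p); return o+d*((z-o[2])/d[:,2])[:,None]
def tri(cs,ps):
    A=np.zeros((3,3));b=np.zeros(3);L=[]
    for c,p in zip(cs,ps):
        o,d=ray(c,p);P=np.eye(3)-np.outer(d[0],d[0]);A+=P;b+=P@o;L.append((o,d[0]))
    x=np.linalg.solve(A,b); return x,[np.linalg.norm(np.cross(x-o,d)) for o,d in L]
def proj(c,X):
    M=np.linalg.inv(np.array(c["world_from_camera"])); X=np.atleast_2d(X)@M[:3,:3].T+M[:3,3]
    return cv2.projectPoints(X*[1,-1,-1],np.zeros(3),np.zeros(3),c["K"],np.array(c["dist"]))[0].reshape(-1,2)
def blobs(im,box,lo,hi,amin=20,space=cv2.COLOR_BGR2HSV):
    x0,y0,x1,y1=box; m=cv2.inRange(cv2.cvtColor(im[y0:y1,x0:x1],space),lo,hi)
    n,l,s,ce=cv2.connectedComponentsWithStats(m)
    return [(s[i,4],ce[i]+[x0,y0],cv2.minAreaRect(np.argwhere(l==i)[:,::-1].astype(np.float32))) for i in range(1,n) if s[i,4]>=amin]
E
python3 - <<'E'
from h import *
cs={n:bot.capture(n) for n in("top","side")}
B={"top":[(215,245,280,345),(355,225,400,335)],"side":[(250,295,380,400),(350,195,455,275)]}
out=[]
for n in B:
    im=cs[n]["color"]
    for k,b in enumerate(B[n]):
        print(n,b)
        for a,ce,r in blobs(im,b,(0,0,190),(180,60,255)): print(" white",a,ce.round(1),[np.round(t,1) for t in r])
        for a,ce,r in blobs(im,b,(0,0,0),(180,255,95),15): print(" dark",a,ce.round(1))
        cr=im[b[1]:b[3],b[0]:b[2]]; out.append(cv2.resize(cr,(390,295),interpolation=cv2.INTER_CUBIC))
cv2.imwrite("pics/crops.png",np.vstack([np.hstack(out[:2]),np.hstack(out[2:])]))
E
```

```text
top (215, 245, 280, 345)
 white 488 [244.3 280. ] [array([29.1, 34.4]), array([30.1, 20.6]), np.float64(84.8)]
 white 404 [248.5 311.3] [array([33.5, 66. ]), array([22., 21.]), np.float64(90.0)]
 dark 76 [254.2 283.9]
top (355, 225, 400, 335)
 white 201 [375.5 278.8] [array([20.5, 55. ]), array([26., 15.]), np.float64(90.0)]
 dark 174 [374.2 258.6]
 dark 31 [367.1 288.7]
 dark 31 [373.9 323.4]
side (250, 295, 380, 400)
 dark 46 [376.7 305.8]
 dark 50 [370.8 316.4]
 dark 119 [296.5 325.5]
 dark 532 [300.4 344.5]
 dark 20 [265.1 340. ]
 dark 414 [317.1 370.1]
 dark 18 [362.7 351.9]
 dark 49 [333.5 368.2]
 dark 20 [337.5 386. ]
side (350, 195, 455, 275)
 dark 233 [380.2 218.4]
 dark 1095 [409.7 251. ]
 dark 47 [432.  248.7]
```

View pics/crops.png

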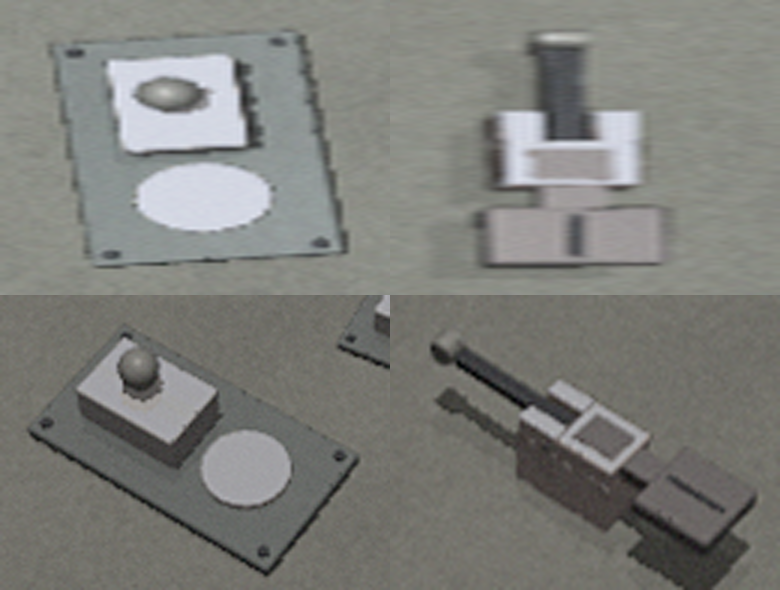

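The crops confirm the large stand. In the top view its ball is at (243.7,276.9) and its tile at (248.6,311.5). In the side view the ball is at (296.3,321.7) and the tile at (332,356.6). The head has its roller at (374.7,239.9) top and (365.3,209.6) side, and the lamp's top centre at (376.1,313) top and (432,249) side.

```bash
python3 - <<'E'
from h import *
c=[bot.capture(n) for n in("top","side")]
P={"ball74":((243.7,276.9),(296.3,321.7),74),"tile18":((248.5,311.5),(332,356.6),18),"roll50":((374.7,239.9),(365.3,209.6),50),"lamp57":((376.1,313),(432.1,249.2),57),
"vial":((332.5,222),(320,225),60),"flask":((497,250),(456,133),113)}
for k,(a,b,z) in P.items():
    x,r=tri(c,[[a],[b]]); print(k,x.round(1),np.round(r,1),"top",plane(c[0],[a],z).round(1),"side",plane(c[1],[b],z).round(1))
# housing top corners, z=58
print(plane(c[0],[(367.3,266.8),(384,266.8),(384,294.4),(367.3,294.4)],58).round(1))
print(plane(c[0],[(308,172),(374,172),(308,206),(374,206)],50).round(1))
E
```

```text
ball74 [554.6 192.5  64.6] [0.5 0.5] top [[553. 191.  74.]] side [[550.4 196.6  74. ]]
tile18 [470.2 181.8  13.5] [0.6 0.6] top [[470.5 181.6  18. ]] side [[467.9 183.3  18. ]]
roll50 [ 662.9 -138.9   47. ] [1. 1.] top [[ 661.4 -139.1   50. ]] side [[ 662.  -136.3   50. ]]
lamp57 [ 473.5 -143.7   53.9] [0.4 0.4] top [[ 473.  -143.6   57. ]] side [[ 472.6 -141.3   57. ]]
vial [704.8 -29.   53.5] [0.2 0.2] top [[703.4 -28.8  60. ]] side [[700.5 -25.1  60. ]]
flask [ 634.5 -442.7  101.9] [0.8 0.8] top [[ 631.7 -439.4  113. ]] side [[ 628.6 -430.7  113. ]]
[[ 589.5 -119.9   58. ]
 [ 590.6 -162.6   58. ]
 [ 520.2 -163.    58. ]
 [ 519.2 -120.8   58. ]]
[[ 839.7   38.8   50. ]
 [ 844.9 -136.1   50. ]
 [ 746.8   35.9   50. ]
 [ 751.8 -136.6   50. ]]
```

Positions agree with the given sizes. Ball to tile measures 83.5 mm (85 expected). Lamp centre to roller measures 189 mm (189 expected), so the lever is down. The head origin is at about (560,-141) with a yaw of about 1.4°, the ball is at about (552,193), and the stand's yaw is about 7.5°. I'll head for the roller.

```bash
cat >> h.py <<'E'
def go(x,y,z,yaw,s=None):
    s=s or bot.get_state(); R=np.array(s["ee_rot"]); a=np.radians(yaw)
    T=np.array([[np.cos(a),np.sin(a),0],[np.sin(a),-np.cos(a),0],[0,0,-1]])
    rv=cv2.Rodrigues(R.T@T)[0].ravel()
    print("d",(R.T@(np.array([x,y,z])-s["tool_pos"])).round(1),"rot",np.degrees(rv).round(2),"t",round(s["time_s"],2),"pos",np.round(s["tool_pos"],1),"F",np.round(s["force"],1))
E
python3 -c "
from h import *
go(662,-138,150,1.4)"
```

```text
d [ 597.5 -308.1   72.6] rot [-0.03  0.   14.75] t 0.3 pos [ 173.8 -600.1  222.4] F [ 0.3 -0.2  0.1]
```

drive_tool(increments="50 100 -50 0 0 0 3;50 200 -103 10 0 0 7;50 300 -155 20 0 0 14.7;50 400 -206 30 0 0 14.7;50 500 -258 40 0 0 14.7;50 597 -308 50 0 0 14.7;50 597 -308 50 0 0 14.7;50 597 -308 50 0 0 14.7;50 597 -308 50 0 0 14.7;50 597 -308 50 0 0 14.7;50 597 -308 50 0 0 14.7;50 597 -308 50 0 0 14.7")

```text
time_s: 1.3
tool_pos: [535.9, -257.2, 187.1]
ee_rot: [[1.0, 0.025, 0.0], [0.025, -1.0, -0.0], [0.0, 0.0, -1.0]]
force: [0.3, -0.7, 0.6]
finger_gap: 0.499
grip_force: 0.0
```

```bash
python3 -c "
from h import *
go(662,-138,110,1.4)"
```

```text
d [ 129.1 -116.    77.1] rot [ 0.01 -0.01  0.05] t 1.3 pos [ 535.9 -257.2  187.1] F [ 0.3 -0.7  0.6]
```

drive_tool(increments="50 40 -36 20 0 0 0;50 75 -70 40 0 0 0;50 105 -95 60 0 0 0;50 129 -116 77 0 0 0;50 129 -116 77 0 0 0;50 129 -116 77 0 0 0;50 129 -116 77 0 0 0")

```text
time_s: 1.88
tool_pos: [660.5, -138.6, 109.0]
ee_rot: [[1.0, 0.027, -0.002], [0.027, -1.0, 0.0], [-0.002, -0.0, -1.0]]
force: [0.8, -0.5, -0.6]
finger_gap: 0.501
grip_force: 0.0
```

```bash
python3 - <<'E'
from h import *
go(662,-138,31,1.4)
o=[]
for n,b in (("top",(330,200,430,340)),("side",(320,140,480,280))):
    c=bot.capture(n); im=c["color"]; o.append(cv2.resize(im[b[1]:b[3],b[0]:b[2]],(400,560) if n=="top" else (400,350),interpolation=cv2.INTER_CUBIC))
o[1]=cv2.copyMakeBorder(o[1],0,210,0,0,cv2.BORDER_CONSTANT)
cv2.imwrite("pics/a1.png",np.hstack(o))
E
```

```text
d [ 1.7 -0.5 78. ] rot [-0.02  0.11  0.17] t 1.88 pos [ 660.5 -138.6  109. ] F [ 0.8 -0.5 -0.6]
```

View pics/a1.png

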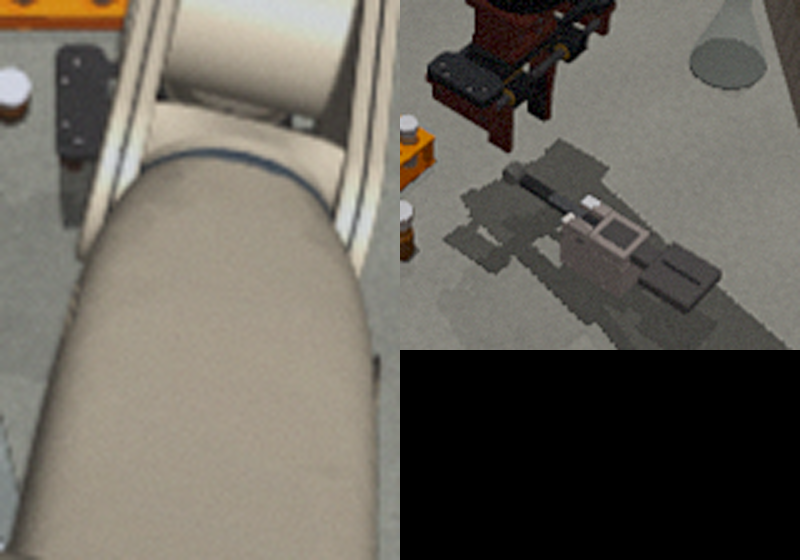

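The side crop shows the open fingers directly above the roller (about (366,209) in the full frame), with the head still in place. In the top view the arm hides the head. I'll descend and pinch.

drive_tool(increments="50 1.5 -0.5 20 0 0 0;50 1.5 -0.5 40 0 0 0;50 1.5 -0.5 58 0 0 0;50 1.5 -0.5 70 0 0 0;50 1.5 -0.5 78 0 0 0;50 1.5 -0.5 78 0 0 0;10 1.5 -0.5 78 0 0 0;10 1.5 -0.5 78 0 0 0;10 1.5 -0.5 78 0 0 0;10 1.5 -0.5 78 0 0 0", squeeze=8)

```text
time_s: 2.82
tool_pos: [662.8, -139.3, 33.2]
ee_rot: [[1.0, 0.025, 0.002], [0.025, -1.0, -0.0], [0.002, 0.0, -1.0]]
force: [0.1, 0.0, 0.3]
finger_gap: 0.236
grip_force: 0.0
```

drive_tool(increments="10 0 0 0 0 0 0;10 0 0 0 0 0 0;10 0 0 0 0 0 0;10 0 0 0 0 0 0")

```text
time_s: 3.15
tool_pos: [662.7, -139.1, 32.5]
ee_rot: [[1.0, 0.025, 0.001], [0.025, -1.0, -0.0], [0.001, 0.0, -1.0]]
force: [1.6, 1.4, 0.2]
finger_gap: 0.185
grip_force: 8.0
```

```bash
python3 - <<'E'
import numpy as np
for t in np.linspace(0,.62,9): print(round(t,3),(94*np.cos(t)-4*np.sin(t)-94).round(1),(94*np.sin(t)+4*np.cos(t)-4).round(1))
E
```

```text
0.0 0.0 0.0
0.078 -0.6 7.3
0.155 -1.7 14.5
0.232 -3.5 21.6
0.31 -5.7 28.5
0.388 -8.5 35.2
0.465 -11.8 41.7
0.542 -15.6 48.0
0.62 -19.8 53.9
```

The gap is 16.3 mm, which is the roller's length, so it is held. Raising it along the arc.

drive_tool(increments="10 -0.3 0 -4 0 0 0;10 -0.8 0 -9 0 0 0;10 -1.7 0 -14.5 0 0 0;10 -2.6 0 -18 0 0 0;10 -3.5 0 -21.6 0 0 0;10 -4.6 0 -25 0 0 0;10 -5.7 0 -28.5 0 0 0;10 -7.1 0 -32 0 0 0;10 -8.5 0 -35.2 0 0 0;10 -10.1 0 -38.5 0 0 0;10 -11.8 0 -41.7 0 0 0;10 -13.7 0 -45 0 0 0")

```text
time_s: 4.15
tool_pos: [648.0, -139.4, 77.3]
ee_rot: [[1.0, 0.025, -0.001], [0.025, -1.0, 0.0], [-0.001, -0.0, -1.0]]
force: [-0.4, 2.0, -0.8]
finger_gap: 0.181
grip_force: 8.0
```

drive_tool(increments="10 -1.9 0 -3 0 0 0;10 -3.5 0 -5 0 0 0;10 -5 0 -7.5 0 0 0;10 -5 0 -7.5 0 0 0;10 -5 0 -7.5 0 0 0")

```text
time_s: 4.57
tool_pos: [642.9, -139.6, 84.4]
ee_rot: [[1.0, 0.025, -0.001], [0.025, -1.0, 0.0], [-0.001, -0.0, -1.0]]
force: [-0.8, 0.1, -2.0]
finger_gap: 0.179
grip_force: 8.0
```

```bash
python3 - <<'E'
from h import *
s=bot.get_state(); print(s["force"],s["tool_pos"],s["finger_gap"])
c=bot.capture("side"); cv2.imwrite("pics/b1.png",cv2.resize(c["color"][120:300,320:520],(800,600)[:1]*1+(720,)) if 0 else cv2.resize(c["color"][130:280,320:520],(800,600),interpolation=cv2.INTER_CUBIC))
E
```

```text
[-0.83319186  0.14875419 -1.99349942] [ 642.90657221 -139.64083569   84.41109801] 0.17948397803624672
```

View pics/b1.png

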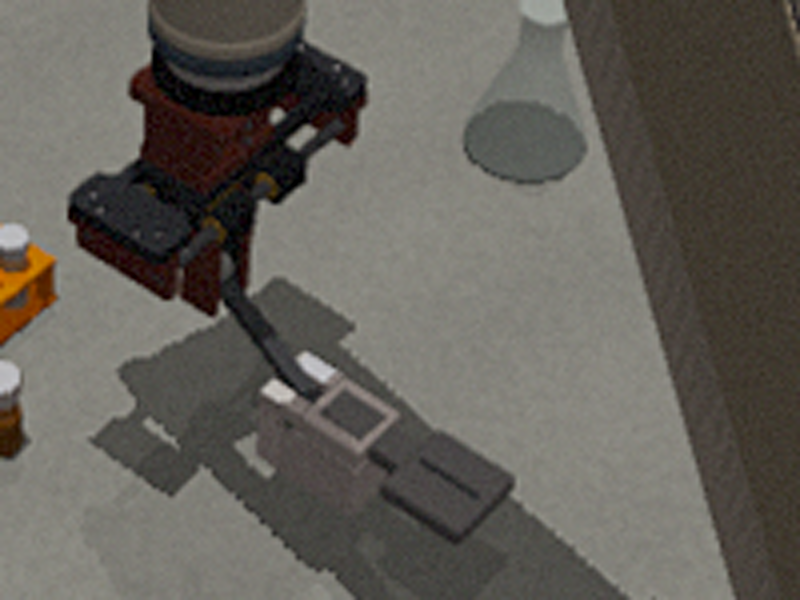

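The lever is up at about 0.6 rad (a 2 N reaction at the stop) and the head is still flat on the bench. I'll release, go up, and move over the housing.

drive_tool(increments="40 0 0 0 0 0 0;40 0 0 0 0 0 0;60 0 0 0 0 0 0;60 0 0 0 0 0 0;90 0 0 -25 0 0 0;90 0 0 -55 0 0 0;90 0 0 -55 0 0 0;90 -40 2 -55 0 0 0;90 -83 4 -55 0 0 0;90 -83 4 -55 0 0 0;90 -83 4 -55 0 0 0;90 -83 4 -55 0 0 0")

```text
time_s: 5.62
tool_pos: [561.5, -146.1, 140.1]
ee_rot: [[1.0, 0.025, 0.002], [0.025, -1.0, -0.0], [0.002, 0.001, -1.0]]
force: [1.3, -0.1, 0.3]
finger_gap: 0.901
grip_force: 0.0
```

```bash
python3 -c "
from h import *
go(559.8,-141.6,19,1.4)"
```

```text
d [ -1.8  -4.6 121.1] rot [ 0.03 -0.1   0.02] t 5.62 pos [ 561.5 -146.1  140.1] F [ 1.3 -0.1  0.3]
```

drive_tool(increments="90 -1.8 -4.6 10 0 0 0;90 -1.8 -4.6 40 0 0 0;90 -1.8 -4.6 70 0 0 0;90 -1.8 -4.6 95 0 0 0;90 -1.8 -4.6 112 0 0 0;90 -1.8 -4.6 121 0 0 0;90 -1.8 -4.6 121 0 0 0;30 -1.8 -4.6 121 0 0 0;30 -1.8 -4.6 121 0 0 0;30 -1.8 -4.6 121 0 0 0;30 -1.8 -4.6 121 0 0 0;30 -1.8 -4.6 121 0 0 0", squeeze=45)

```text
time_s: 6.62
tool_pos: [559.3, -141.3, 19.6]
ee_rot: [[1.0, 0.025, 0.002], [0.025, -1.0, -0.0], [0.002, 0.001, -1.0]]
force: [-0.5, -0.1, 0.6]
finger_gap: 0.562
grip_force: 0.0
```

drive_tool(increments="30 0 0 0 0 0 0;30 0 0 0 0 0 0;30 0 0 0 0 0 0;30 0 0 0 0 0 0;30 0 0 0 0 0 0")

```text
time_s: 7.03
tool_pos: [558.9, -141.1, 19.2]
ee_rot: [[1.0, 0.025, 0.001], [0.025, -1.0, 0.0], [0.001, -0.0, -1.0]]
force: [-1.1, 1.7, 5.9]
finger_gap: 0.453
grip_force: 44.9
```

The gap is 39.9 mm, so the housing is held. Lifting.

drive_tool(increments="30 0 0 -5 0 0 0;30 0 0 -12 0 0 0;30 0 0 -25 0 0 0;30 0 0 -45 0 0 0;30 0 0 -65 0 0 0;30 0 0 -85 0 0 0;30 0 0 -105 0 0 0;30 0 0 -120 0 0 0;30 0 0 -125 0 0 0;30 0 0 -125 0 0 0;30 0 0 -125 0 0 0;30 0 0 -125 0 0 0")

```text
time_s: 8.03
tool_pos: [557.7, -140.9, 142.6]
ee_rot: [[1.0, 0.025, -0.002], [0.025, -1.0, 0.001], [-0.002, -0.001, -1.0]]
force: [-0.2, 0.1, -7.4]
finger_gap: 0.452
grip_force: 44.9
```

```bash
python3 - <<'E'
from h import *
s=bot.get_state(); print(s["wrist_torque"],s["finger_gap"],s["force"])
a=np.radians(7.5)
go(552,194,144,7.5)
for n in("top","side"):
    c=bot.capture(n); cv2.imwrite(f"pics/c_{n}.png",c["color"])
E
```

```text
[ 0.02884576 -0.04417931 -0.01384328] 0.4516654023318669 [-0.23664725  0.11261307 -7.39220659]
d [   2.8 -335.    -1.2] rot [-0.04  0.11 -6.06] t 8.03 pos [ 557.7 -140.9  142.6] F [-0.2  0.1 -7.4]
```

The lift was clean: 7.4 N of weight, so about 0.75 kg, with little wrist torque. I'll refine the stand's pose now while it is still in clear view.

```bash
cat > st.py <<'E'
from h import *
from scipy.optimize import least_squares
# averaged frames
obs=[]
for n,bt,bp,th in(("top",(230,295,270,330),(228,255,262,300),185),("side",(310,335,355,378),(272,305,330,355),150)):
    fr=[bot.capture(n) for _ in range(3)]; c=fr[0]; g=np.mean([cv2.cvtColor(f["color"],cv2.COLOR_BGR2GRAY) for f in fr],0)
    cv2.imwrite(f"pics/g_{n}.png",g)
    def big(b,lo):
        x0,y0,x1,y1=b; m=(g[y0:y1,x0:x1]>lo).astype(np.uint8); k,l,s,ce=cv2.connectedComponentsWithStats(m); i=1+s[1:,4].argmax()
        mm=(l==i).astype(np.uint8); ct=max(cv2.findContours(mm,0,2)[0],key=len); return s[i,4],ce[i]+[x0,y0],ct.reshape(-1,2)+[x0,y0]
    a,ce,ct=big(bt,th); e=cv2.fitEllipse(ct.astype(np.float32)); print(n,"tile",a,ce.round(2),np.round(e[0],2),np.round(e[1],1), "z18",plane(c,[ce],18).round(1))
    a,ce,ct=big(bp,th); r=cv2.minAreaRect(cv2.convexHull(ct.astype(np.float32))); print(n,"ped",a,np.round(r[0],2),"z50",plane(c,[r[0]],50).round(1), "corners",plane(c,cv2.boxPoints(r),50)[:,:2].round(1).tolist())
E
python3 st.py; python3 - <<'E'
import cv2,numpy as np
a=cv2.imread("pics/g_top.png")[250:340,215:280];b=cv2.imread("pics/g_side.png")[300:395,255:375]
cv2.imwrite("pics/d.png",np.hstack([cv2.resize(a,(400,554),interpolation=cv2.INTER_CUBIC),cv2.copyMakeBorder(cv2.resize(b,(400,317),interpolation=cv2.INTER_CUBIC),0,237,0,0,0)]))
E
```

```text
top tile 403 [248.46 311.41] [248.45 311.42] [21.7 22.3] z18 [[470.7 181.8  18. ]]
top ped 486 [244.09 279.45] z50 [[549.5 192.9  50. ]] corners [[584.7, 224.5], [591.1, 172.2], [514.6, 161.6], [508.3, 213.5]]
side tile 617 [331.54 355.98] [331.53 356.01] [25.4 28.9] z18 [[469.5 182.9  18. ]]
side ped 660 [298.45 328.08] z50 [[548.5 194.6  50. ]] corners [[582.5, 226.1], [599.4, 174.2], [514.5, 163.1], [500.2, 214.0]][ WARN:0@2.345] global loadsave.cpp:1063 imwrite_ Unsupported depth image for selected encoder is fallbacked to CV_8U.
```

View pics/d.png

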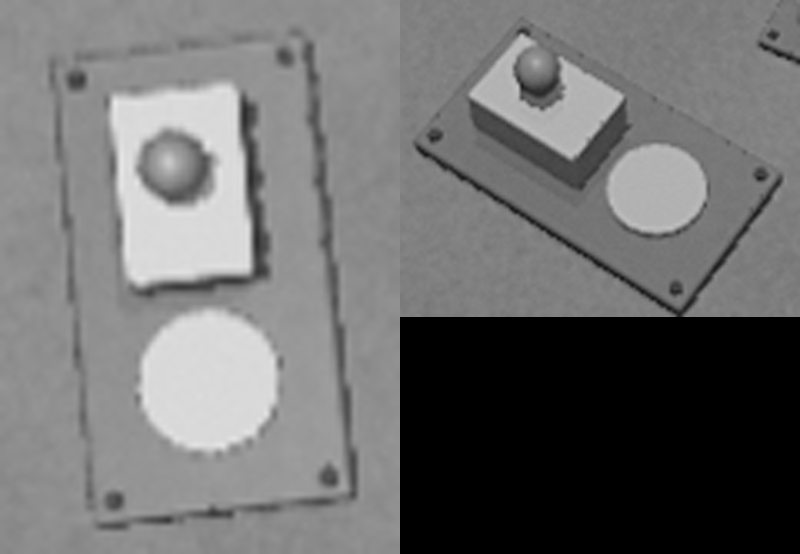

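The averaged crop shows four dark bolts on the plate. In crop pixels, top: (77,80), (286,56), (330,476), (114,501), with the ball at (174,166). Side: (34,134), (124,31), (361,174), (276,288), with the ball at (137,69).

```bash
python3 - <<'E'
from h import *
for n,s,o,bo,ball in(("top",400/65,(215,250),[(77,80),(286,56),(330,476),(114,501)],(174,166)),("side",400/120,(255,300),[(34,134),(124,31),(361,174),(276,288)],(137,69))):
    c=bot.capture(n); f=lambda p:(np.array(p)+.5)/s-.5+o
    B=plane(c,f(bo),13)[:,:2]; ce=B.mean(0)
    d=(B[0]+B[1]-B[2]-B[3])/2; y=np.degrees(np.arctan2(d[1],d[0])); u=d/np.linalg.norm(d)
    print(n,"yaw",y.round(2),"len",np.linalg.norm(d).round(1),"wid",np.linalg.norm((B[0]-B[1]+B[3]-B[2])/2).round(1),"ball from plate",(ce+40*u).round(1),"tile from plate",(ce-45*u).round(1),"ball direct",plane(c,[f(ball)],74).round(1),"ped",f(ball).round(1))
E
```

```text
top yaw 8.25 len 179.6 wid 90.6 ball from plate [554.4 193.3] tile from plate [470.3 181.1] ball direct [[553.8 193.1  74. ]] ped [242.9 276.6]
side yaw 8.0 len 180.6 wid 90.6 ball from plate [553.9 194.2] tile from plate [469.7 182.4] ball direct [[553.4 195.1  74. ]] ped [295.8 320.4]
```

Both views agree: the ball is at (554, 193.7) and the stand's yaw is 8.1°. In the grasp the head axis sits about 0.9 mm ahead of the TCP in tool x. Carrying it over.

drive_tool(increments="30 0 -15 0 0 0 0;30 0.5 -45 0 0 0 -1;30 1 -80 0 0 0 -2;30 2 -115 0 0 0 -3;30 3 -150 0 0 0 -4;30 3 -185 0 0 0 -5;30 4 -220 0 0 0 -6;30 4 -255 0 0 0 -6.7;30 4 -285 0 0 0 -6.7;30 4 -310 0 0 0 -6.7;30 4 -328 0 0 0 -6.7;30 4 -335 0 0 0 -6.7")

```text
time_s: 9.53
tool_pos: [554.2, 196.6, 143.7]
ee_rot: [[0.99, 0.144, 0.001], [0.144, -0.99, 0.001], [0.001, -0.001, -1.0]]
force: [0.9, 0.2, -7.2]
finger_gap: 0.456
grip_force: 44.9
```

drive_tool(increments="30 0 0 0 0 0 0;30 0 0 0 0 0 0;30 0 0 0 0 0 0")

```text
time_s: 9.78
tool_pos: [554.1, 192.7, 143.5]
ee_rot: [[0.99, 0.141, -0.0], [0.141, -0.99, -0.001], [-0.001, 0.0, -1.0]]
force: [0.2, -0.7, -7.5]
finger_gap: 0.456
grip_force: 44.9
```

```bash
python3 - <<'E'
from h import *
go(553.1,193.6,144,8.1)
for n in("top","side"):
    c=bot.capture(n); cv2.imwrite(f"pics/e_{n}.png",c["color"])
    a=c["color"][240:340,200:300] if n=="top" else c["color"][220:380,220:420]
    cv2.imwrite(f"pics/e{n}.png",cv2.resize(a,(400,400) if n=="top" else (400,320),interpolation=cv2.INTER_CUBIC))
b=cv2.imread("pics/etop.png");a=cv2.imread("pics/eside.png")
cv2.imwrite("pics/e.png",np.hstack([b,cv2.copyMakeBorder(a,0,80,0,0,0)]))
E
```

```text
d [-0.8 -1.  -0.5] rot [0.03 0.03 0.01] t 9.78 pos [554.1 192.7 143.5] F [ 0.2 -0.7 -7.5]
```

View pics/e.png

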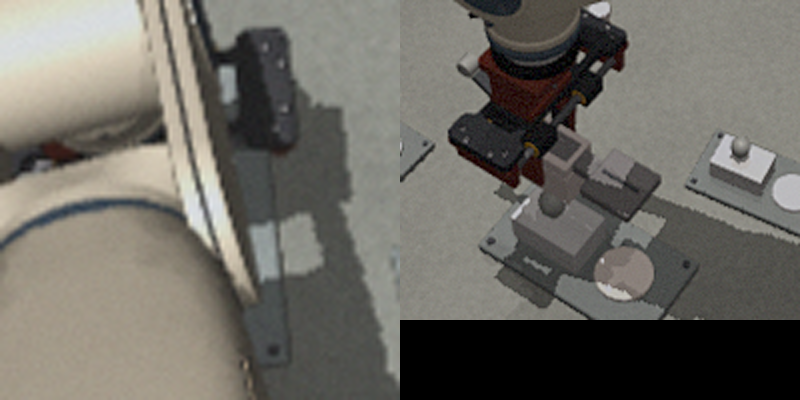

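The side view shows the head in the gripper with its lever up. The lamp's top centre is at crop (621,180), which is about (330.5,309.8) in the full frame, over the stand. I'll check the head's position in the hand with it.

```bash
python3 - <<'E'
from h import *
c=bot.capture("side")
p=plane(c,[(330.5,309.8)],181.5)[0]; a=np.radians(8.1); u=np.array([np.cos(a),np.sin(a)])
print("lamp",p.round(1),"axis est",(p[:2]+87*u).round(1)); 
# predicted lamp top corners/pixels with axis = tcp+0.9u
s=bot.get_state(); t=s["tool_pos"][:2]+0.9*u; v=np.array([-u[1],u[0]])
print((proj(c,[np.r_[t+u*x+v*y,181.5] for x,y in((-87,0),(-60,27),(-60,-27),(-114,-27),(-114,27))])-220)*2)
print(s["tool_pos"],s["force"])
E
```

```text
lamp [469.5 180.6 181.5] axis est [555.6 192.9]
[[221.37011963 179.86258379]
 [179.16594834 186.47096959]
 [214.33376267 145.34138089]
 [263.29473002 173.29833368]
 [228.71921463 215.91845024]]
[554.29033031 192.71637019 143.65242202] [-0.0464394  -0.30958326 -6.58571004]
```

The prediction (221.4,179.9) matches what I see (221,180), so the in-hand offset holds. Aligning, then lowering in stages.

drive_tool(increments="30 -1 -1.2 0 0 0 0;30 -1 -1.2 8 0 0 0;30 -1 -1.2 18 0 0 0;30 -1 -1.2 26 0 0 0;30 -1 -1.2 32 0 0 0;30 -1 -1.2 36 0 0 0;30 -1 -1.2 40 0 0 0;30 -1 -1.2 43 0 0 0;30 -1 -1.2 46 0 0 0;30 -1 -1.2 49 0 0 0;30 -1 -1.2 49 0 0 0;30 -1 -1.2 49 0 0 0")

```text
time_s: 10.93
tool_pos: [553.0, 194.9, 94.6]
ee_rot: [[0.99, 0.142, -0.0], [0.142, -0.99, 0.0], [-0.0, -0.0, -1.0]]
force: [0.2, 1.3, -6.5]
finger_gap: 0.451
grip_force: 44.9
```

```bash
python3 -c "
from h import *
go(553.0,193.8,69.2,8.1); print(bot.get_state()['wrist_torque'])"
```

```text
d [-0.2  1.1 25.4] rot [-0.    0.    0.05] t 10.93 pos [553.  194.9  94.6] F [ 0.2  1.3 -6.5]
[ 0.09018967 -0.03089745  0.03923431]
```

drive_tool(increments="30 0 0.6 3 0 0 0;30 0 0.6 6 0 0 0;30 0 0.6 9 0 0 0;30 0 0.6 12 0 0 0;30 0 0.6 15 0 0 0;30 0 0.6 18 0 0 0;30 0 0.6 20 0 0 0;30 0 0.6 22 0 0 0;30 0 0.6 22 0 0 0;30 0 0.6 22 0 0 0")

```text
time_s: 11.77
tool_pos: [553.1, 194.3, 72.5]
ee_rot: [[0.99, 0.142, -0.0], [0.142, -0.99, -0.0], [-0.0, 0.0, -1.0]]
force: [-0.4, 0.1, -7.0]
finger_gap: 0.449
grip_force: 44.9
```

```bash
python3 -c "
from h import *
go(553.0,193.8,69.2,8.1); print(bot.get_state()['wrist_torque'])"
```

```text
d [-0.2  0.5  3.3] rot [0.   0.01 0.05] t 11.77 pos [553.1 194.3  72.5] F [-0.4  0.1 -7. ]
[-0.00879649 -0.04469145  0.02958443]
```

Free inside the cavity with no contact force. The last 3–4 mm go slowly.

drive_tool(increments="30 0 0.3 1 0 0 0;30 0 0.3 2 0 0 0;30 0 0.3 2.7 0 0 0;30 0 0.3 3.3 0 0 0;30 0 0.3 3.7 0 0 0;30 0 0.3 3.7 0 0 0;30 0 0.3 3.7 0 0 0;30 0 0.3 3.7 0 0 0")

```text
time_s: 12.43
tool_pos: [553.2, 194.0, 69.3]
ee_rot: [[0.99, 0.142, 0.0], [0.142, -0.99, 0.0], [0.0, -0.0, -1.0]]
force: [-2.5, -0.9, -0.3]
finger_gap: 0.453
grip_force: 44.9
```

Seated: the weight has passed to the pedestal (force about 0). Releasing and rising.

drive_tool(increments="55 0 0 0 0 0 0;55 0 0 0 0 0 0;70 0 0 0 0 0 0;80 0 0 0 0 0 0;85 0 0 0 0 0 0;85 0 0 -10 0 0 0;85 0 0 -35 0 0 0;85 0 0 -65 0 0 0;85 0 0 -95 0 0 0;85 0 0 -120 0 0 0;60 0 0 -130 0 0 0;60 0 0 -130 0 0 0")

```text
time_s: 13.43
tool_pos: [554.8, 194.5, 202.1]
ee_rot: [[0.99, 0.142, 0.005], [0.142, -0.99, 0.002], [0.006, -0.001, -1.0]]
force: [0.7, 0.8, 0.4]
finger_gap: 0.738
grip_force: 0.0
```

```bash
python3 - <<'E'
from h import *
a=np.radians(8.1);u=np.array([np.cos(a),np.sin(a)])
r=np.array([553.9,194.0])+83.3*u; print(r)
go(*r,195,8.1); 
c=bot.capture("side"); cv2.imwrite("pics/f.png",cv2.resize(c["color"][230:400,220:420],(800,600),interpolation=cv2.INTER_CUBIC))
E
```

```text
[636.36897069 205.73707262]
d [82.3  0.5  7.6] rot [-0.06 -0.32  0.04] t 13.43 pos [554.8 194.5 202.1] F [0.7 0.8 0.4]
```

View pics/f.png

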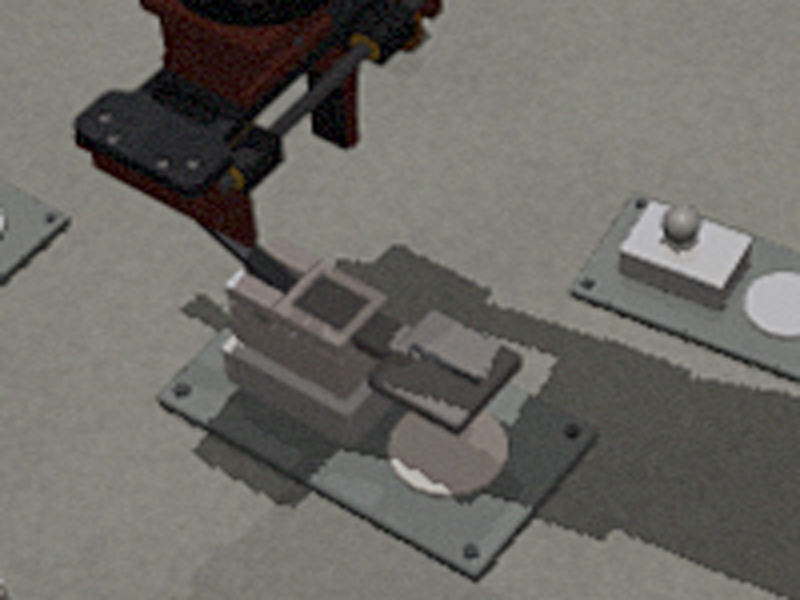

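The head sits flush on the pedestal with the lamp over the tile and the lever raised (hidden behind the finger, about crop (235,240)). Next: over the roller, pinch it at about z 152, and swing it down.

drive_tool(increments="50 25 0.3 5 0 -0.3 0;50 55 0.3 7 0 -0.3 0;50 75 0.3 7 0 -0.3 0;50 82 0.3 7 0 -0.3 0;50 82 0.3 7 0 -0.3 0;50 82 0.3 7 0 -0.3 0;50 82 0.3 20 0 -0.3 0;50 82 0.3 38 0 -0.3 0;50 82 0.3 54 0 -0.3 0;50 82 0.3 64 0 -0.3 0;50 82 0.3 68 0 -0.3 0;50 82 0.3 68 0 -0.3 0")

```text
time_s: 14.48
tool_pos: [633.1, 205.1, 129.6]
ee_rot: [[0.99, 0.142, -0.008], [0.142, -0.99, -0.001], [-0.008, 0.0, -1.0]]
force: [0.0, -0.0, 0.3]
finger_gap: 0.501
grip_force: 0.0
```

```bash
python3 -c "
from h import *
go(636.4,205.7,133.4,8.1)"
```

```text
d [ 3.4 -0.2 -3.9] rot [0.02 0.44 0.06] t 14.48 pos [633.1 205.1 129.6] F [ 0.  -0.   0.3]
```

drive_tool(increments="50 2.5 0 -3 0 0.3 0;50 2.5 0 -3 0 0.3 0;50 2.5 0 -3 0 0.3 0")

```text
time_s: 14.73
tool_pos: [637.7, 205.9, 135.3]
ee_rot: [[0.99, 0.142, 0.002], [0.142, -0.99, 0.001], [0.002, -0.0, -1.0]]
force: [0.9, -0.6, 0.3]
finger_gap: 0.498
grip_force: 0.0
```

```bash
python3 -c "
from h import *
go(636.4,205.7,133.4,8.1)"
```

```text
d [-1.4  0.1  1.9] rot [-0.02 -0.14  0.05] t 14.73 pos [637.7 205.9 135.3] F [ 0.9 -0.6  0.3]
```

Within the pad's tolerance. Closing on the roller.

drive_tool(increments="10 -1.2 0 1.5 0 0 0;10 -1.2 0 1.5 0 0 0;10 -1.2 0 1.5 0 0 0;10 -1.2 0 1.5 0 0 0;10 -1.2 0 1.5 0 0 0;10 -1.2 0 1.5 0 0 0;10 -1.2 0 1.5 0 0 0;10 -1.2 0 1.5 0 0 0;10 -1.2 0 1.5 0 0 0;10 -1.2 0 1.5 0 0 0", squeeze=8)

```text
time_s: 15.57
tool_pos: [635.7, 205.5, 132.4]
ee_rot: [[0.99, 0.142, 0.0], [0.142, -0.99, 0.0], [0.0, -0.0, -1.0]]
force: [-0.2, -1.5, 0.1]
finger_gap: 0.181
grip_force: 8.0
```

drive_tool(increments="10 2.6 0 4 0 0 0;10 5.2 0 7.8 0 0 0;10 7.5 0 12 0 0 0;10 9.7 0 16.1 0 0 0;10 11.5 0 20.5 0 0 0;10 13.3 0 24.8 0 0 0;10 14.7 0 29.3 0 0 0;10 16 0 33.8 0 0 0;10 16.9 0 38.4 0 0 0;10 17.8 0 43 0 0 0;10 18.3 0 47 0 0 0;10 18.5 0 50 0 0 0")

```text
time_s: 16.57
tool_pos: [653.9, 208.1, 81.8]
ee_rot: [[0.99, 0.142, -0.0], [0.142, -0.99, -0.0], [-0.0, 0.0, -1.0]]
force: [0.5, -0.6, 0.2]
finger_gap: 0.179
grip_force: 8.0
```

drive_tool(increments="10 0.1 0 1.5 0 0 0;10 0.1 0 3 0 0 0;10 0.1 0 4 0 0 0;10 0.1 0 4 0 0 0;10 0.1 0 4 0 0 0")

```text
time_s: 16.98
tool_pos: [654.5, 208.3, 79.0]
ee_rot: [[0.99, 0.142, 0.001], [0.142, -0.99, 0.0], [0.001, -0.0, -1.0]]
force: [0.7, 0.6, 3.8]
finger_gap: 0.188
grip_force: 8.0
```

A 3.8 N reaction after 53 mm of travel means the lever is at its lower stop. Releasing, rising and checking.

drive_tool(increments="35 0 0 -1 0 0 0;35 0 0 -1 0 0 0;50 0 0 -1 0 0 0;50 0 0 -1 0 0 0;50 0 0 -20 0 0 0;50 0 0 -50 0 0 0;50 0 0 -90 0 0 0;50 0 0 -125 0 0 0;50 0 -35 -150 0 0 0;50 0 -70 -160 0 0 0;50 0 -105 -160 0 0 0;50 0 -140 -160 0 0 0")

```text
time_s: 17.98
tool_pos: [634.4, 348.2, 240.1]
ee_rot: [[0.99, 0.141, 0.002], [0.141, -0.99, 0.001], [0.002, -0.001, -1.0]]
force: [0.7, -0.2, -0.3]
finger_gap: 0.503
grip_force: 0.0
```

drive_tool(increments="50 0 40 0 0 0 0;50 0 80 0 0 0 0;50 0 120 0 0 0 0;50 0 160 0 0 0 0;50 0 200 0 0 0 0;50 0 240 0 0 0 0;50 0 280 0 0 0 0;50 0 310 0 0 0 0;50 0 320 0 0 0 0;50 0 320 0 0 0 0;50 0 320 0 0 0 0")

```text
time_s: 18.9
tool_pos: [679.4, 30.2, 238.2]
ee_rot: [[0.99, 0.141, -0.001], [0.141, -0.99, 0.001], [-0.0, -0.001, -1.0]]
force: [-0.2, -0.1, 0.4]
finger_gap: 0.502
grip_force: 0.0
```

```bash
python3 - <<'E'
from h import *
o=[]
a=np.radians(8.1);u=np.array([np.cos(a),np.sin(a)]);ax=np.array([553.9,194.0])
for n,b in(("top",(200,215,300,340)),("side",(235,250,395,400))):
    c=bot.capture(n); im=c["color"]
    q=proj(c,[np.r_[ax+102*u,100],np.r_[ax-87*u,107],np.r_[ax+8*u,96+0]]); s=(400/(b[2]-b[0]),500/(b[3]-b[1]) if n=="top" else 375/(b[3]-b[1]))
    print(n,((q-b[:2])*s).round(0))
    o.append(cv2.resize(im[b[1]:b[3],b[0]:b[2]],(400,500 if n=="top" else 375),interpolation=cv2.INTER_CUBIC))
o[1]=cv2.copyMakeBorder(o[1],0,125,0,0,0)
cv2.imwrite("pics/z.png",np.hstack(o)); s=bot.get_state(); print(s["tool_pos"],s["force"],s["time_s"])
E
```

```text
top [[150.  79.]
 [176. 381.]
 [164. 229.]]
side [[ 49.  96.]
 [242. 207.]
 [142. 154.]]
[679.31903112  31.63061988 238.25880685] [0.01651348 0.85606715 0.77600766] 19.0
```

View pics/z.png

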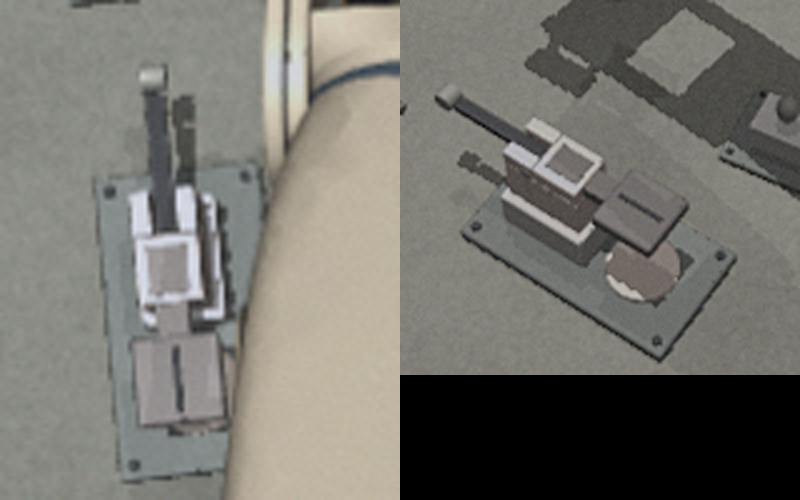

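The roller is at (153,77) top and (48,96) side, against (150,79) and (49,96) predicted for lever down. The lamp is at (178,381) against (176,381) predicted. The head is seated and locked, the robot is clear of everything, and I'm handing in.

```bash
python3 -c "
from rig import bot
print(bot.finish_job())"
```

```text
the job is handed in; nothing more can be done
None
```

The lamp head is mounted flush on the large stand with its lamp over the tile and the lever locked down. The arm was clear of everything when I handed the job in at about 19 s; the hand-in call returned no verdict.

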